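Dress the label spindle and hold the sprung cover at its pointer

ROBOT

A 6-joint arm with a two-finger parallel gripper is mounted at the origin on the work surface. World frame = base frame: x ahead of the robot, y to its left, z up, the work surface at z = 0. Lengths are in m, angles in rad, forces in N, time in s.
With the tool pointing down it reaches from about 0.3 to 0.825 m from the base axis. Payload 5.4 kg.
Tool frame: the origin (TCP) lies at the very end of the fingers, on their centre line; the grasp point (between the pads) lies 19 mm behind it; z points along the fingers, y is the line along which they close (so a half turn about z gives the same grasp; the last joint's range is limited). The gripper opens to 92 mm and grips with 3 to 60 N. Pads are 20 mm wide; open, the fingers measure 128 mm over their backs; the gripper's body (75 mm by 189 mm) begins 69 mm behind the grasp point.
Start: joints at [-1.483, 0.158, 1.597, -0, 1.386, -0.21], TCP at [0.169, -0.55, 0.215] pointing down, gripper open.
Joint ranges: [-2.91, 2.91], [-0.94, 2.29], [0.18, 2.7], [-1.29, 4.43], [0.17, 2.64], [-3, 3]. Speed limits (rad/s): [2.57, 2.57, 3.14, 3.14, 3.14, 3.14].

INTERFACE

Orientations are given as a rotation vector (axis times angle).
In Python, from workcell import bot gives the robot as it stands. Calls block until the motion is done:
- bot.goto(position, orientation): joint-space move of the TCP to a pose.
- bot.line_to(position, rot=None, max_speed=0.15): straight line of the TCP; rot=None keeps the orientation; max_speed is the mean speed in m/s.
- bot.set_joints(angles): joint-space move.
- bot.set_gripper(opening, newtons=None): opening from 0.0 (shut) to 1.0 (fully open); newtons is the grip in N (None keeps the last); returns when the fingers have stopped.
- bot.hold(seconds).
- bot.inverse_kinematics(position, orientation): joint angles nearest the present ones, or None.
- bot.read_camera(name): name is "side" or "top"; returns a dict with "pixels" (420x560x3 uint8, blue, green, red), "fx", "fy", "cx", "cy" (pixels), "R" (3x3) and "t" (3): a world point X has camera coordinates R X + t. Camera axes: x right, y down, z forward; pixel columns grow to the right and rows downward; lengths in m; the calibration is good to about 2 mm. A picture is of the moment at which its call begins. There is no depth.
A pose or a line that the arm cannot do raises bot.MotionError and nothing moves.
- bot.job_done(): hands the job in; it is judged then, once.
Readings, each from a call of its own:
- bot.current_clock(): time.
- bot.current_joints(): joint angles.
- bot.current_joint_vel(): joint speeds.
- bot.current_effort(): joint torques, N m.
- bot.current_ee_pos(): TCP position.
- bot.current_tool_rot(): TCP orientation.
- bot.current_contact_force(): force on the tool from outside, world axes, zero at the start.
- bot.current_ft_torque(): the same for the moment, N m.
- bot.current_opening(): opening from 0.0 (shut) to 1.0 (fully open).
- bot.current_grip_force(): force on a finger pad.
Only numpy, scipy, OpenCV 4.12 (cv2) and the standard library are available. Lean on these libraries where they do the work, as an engineer would, in place of code of your own. Each camera call takes 0.05 s, during which the arm holds its last target. There are 200 camera calls.

TASK

Get the jar labeller ready for a new roll: thread the wide flat ring down the spindle post first, then the tall narrow collar on top of it, each fully home. Then lift the sprung cover (it has a bow handle) until the pin on its side lines up with the tip of the preset pointer beside it, and finish while still holding it steady there so that I can feed the labels in. Leave the pointer as it is set, and do not disturb the jars, the glue bottle or the wrench.

Things in the scene. Friction and masses are not known exactly. Their poses are not given: they have to be found in the camera images.
- flange: Wide flat aluminium ring: 60 mm outside diameter, 24 mm hole, 14 mm high, about 90 g. Lies flat and loose on the table at the start. Origin: centre of its underside, z up along the hole.
- collar: Tall narrow aluminium collar: 40 mm outside diameter, 24 mm hole, 26 mm high, about 57 g. Stands loose on the table at the start. Origin: centre of its underside, z up along the hole.
- flange_center (a point): Middle of the flat ring, on the hole's axis at half height (7 mm above its underside).
- collar_center (a point): Middle of the collar, on the hole's axis at half height (13 mm above its underside).
- labeller: Fixed grey bench labeller. Origin on the table, its z up, its x pointing away from the operator's (robot's) side; it is turned up to 0.25 rad. Bed: x -100 to 100 mm, y -160 to 20 mm, top 40 mm above the table, carrying the spindle. Drive housing: x -100 to 100, y 20 to 180 mm, 80 mm high, open on top and closed by the cover.
- spindle_foot (a point): Foot of the upright steel spindle post, on its axis, at the bed's top face (40 mm above the table; labeller frame x 0, y -80 mm). The post is 20 mm in diameter and stands 50 mm above the bed; its top 6 mm tapers to 14 mm. A ring that is fully home lies flat: the flange on the bed, the collar on the flange.
- cover: Aluminium housing cover, 200 x 160 x 8 mm. Origin on the hinge axis, at the middle of its far (+x) edge, 84 mm above the table. Closed (as at the start): axes parallel to the labeller's, the cover runs to its -x. Opening, up to 1.4 rad, is a positive turn about y, raising the near edge. Spring and weight (300 g) pull it shut with 0.6 to 0.9 N m; it falls shut if let go.
- cover_handle (a point): Middle of the grip bar of the black bow handle on the cover: round, 12 mm in diameter, 88 mm clear between its two legs, parallel to the hinge axis; in the cover frame 170 mm to -x and 44 mm up (its centre is 40 mm above the cover's top face, free below). The bar can turn between the finger pads while the cover swings.
- cover_pin (a point): Outer end of the cover's index pin, a steel stub 8 mm in diameter and 12 mm long on the cover's +y side edge; 170 mm from the hinge towards -x, 92 mm to +y, at hinge height in the cover frame.
- pointer: Preset pointer: dark steel flat bar 170 mm long, 6 mm thick, 12 mm deep with a 5 mm tip, slanting up beside the cover's +y side, 98 mm from the cover's middle. Pivots about the cover's hinge axis; set 0.4 to 0.75 rad above the closed cover, different each time. Origin on the hinge axis at the cover's middle; the bar runs to its -x, with a small round counterweight 28 mm to +x.
- pointer_tip (a point): Point on the inner face of the pointer's tip, 170 mm from the hinge axis. When the cover is at the pointer's angle, the pin's end is 3 mm from this point, straight across the small gap.
- jar_a: Full sealed jar with orange contents and black lid, 69 mm diameter, 112 mm high, standing on the table; origin at the centre of its underside. Leave alone.
- jar_b: Another jar like it. Leave alone.
- glue: White squeeze bottle with a nozzle, 52 mm diameter, 150 mm high, standing; origin at the centre of its underside. Leave alone.
- wrench: Steel wrench, 160 mm long, lying on the table, its length along its x; origin at its middle, on the underside. Leave alone.
Things that resemble listed ones, but are neither listed nor needed, are in the scene too. Leave any brown or red look-alike of the flange alone.

How it is judged:
On the way, in this order (a step that is already met when the one before it is completed fails the run):
1. the wide flat ring is home on the spindle, let go, before the collar (horizontal distance between flange_center and spindle_foot below 0.005 m and z of flange_center in the frame of spindle_foot between 0.004 and 0.01 m and contact force between the fingers and flange below 0.3 N and not (horizontal distance between collar_center and spindle_foot below 0.005 m and z of collar_center in the frame of spindle_foot between 0.024 and 0.03 m)), for 0.2 s.
2. the collar is home on top of the flat ring, let go (horizontal distance between each of flange_center, collar_center and spindle_foot below 0.005 m and z of flange_center in the frame of spindle_foot between 0.004 and 0.01 m and z of collar_center in the frame of spindle_foot between 0.024 and 0.03 m and contact force between the fingers and collar below 0.3 N), for 0.2 s.
3. the cover is held by the fingers with its pin at the pointer's tip (distance between cover_pin and pointer_tip below 0.013 m and angular speed of cover below 0.15 rad/s and contact force between the fingers and cover above 2 N), for 0.3 s.
At the end, for the whole second after the job is handed in: Both rings lie home on the spindle (centres within 3 mm of full depth and 5 mm of the axis), the flat one below; the fingers carry the cover (more than 2 N) with its pin's end within 13 mm of the pointer tip's site (about 4 degrees), not moving (all of step 3 and horizontal distance between each of flange_center, collar_center and spindle_foot below 0.005 m and z of flange_center in the frame of spindle_foot between 0.004 and 0.01 m and z of collar_center in the frame of spindle_foot between 0.024 and 0.03 m); the arm keeps its last pose, push and grip.
It fails at once if the pointer is knocked out of its setting (its tip moves more than 8 mm) (distance of pointer_tip from where it was at the start of the episode above 0.008 m).
It fails at once if a jar, the glue bottle or the wrench is moved more than 30 mm or tipped over (distance of any of jar_a, jar_b, glue, wrench from where it was at the start of the episode above 0.03 m or angle between any of jar_a, jar_b, glue's own z axis and vertical above 0.4 rad).
It also fails if it takes over 67 s, if anything falls off the work surface, if the arm or the gripper's body presses on something with over 40 N, if the wrist force passes 120 N, or if a joint passes its speed limit or range.

## Working session

There is one attempt and no reset: what is moved stays moved. The work goes in short steps, each a Python script; the robot and the scene stay as the last script left them, time stands still between calls to the robot, and variables do not carry over. Pictures are saved under pics/ and viewed, at most 10 in all, crops included, and the job is handed in when it is done.

```bash
mkdir -p pics; ls; python3 - <<'E'
from workcell import bot
import cv2,pickle
d={}
for n in("top","side"):
    c=bot.read_camera(n);d[n]=c;cv2.imwrite(f"pics/{n}0.png",c["pixels"]);print(n,c["fx"],c["fy"],c["cx"],c["cy"],c["R"],c["t"])
pickle.dump(d,open("cams0.pkl","wb"))
print(bot.current_clock(),bot.current_tool_rot())
E
```

```text
pics
top 477.6986161864747 477.6986161864747 272.2803165823029 211.02417062560122 [[-2.10616594e-02 -9.99773615e-01 -3.02065360e-03]
 [-9.83030542e-01  2.12594482e-02 -1.82205896e-01]
 [ 1.82228865e-01 -8.68163769e-04 -9.83255759e-01]] [0.00402033 0.55527291 1.52772524]
side 461.06320082927454 461.06320082927454 280.1307407144288 213.50662423950112 [[ 0.9898301  -0.14040946 -0.02283773]
 [-0.08938982 -0.4890345  -0.86767201]
 [ 0.11066092  0.86088933 -0.49661224]] [-0.55130274  0.12136092  1.31932659]
0.1 [-3.10519334e+00 -4.65876765e-01 -1.24931147e-04]
```

View pics/top0.png

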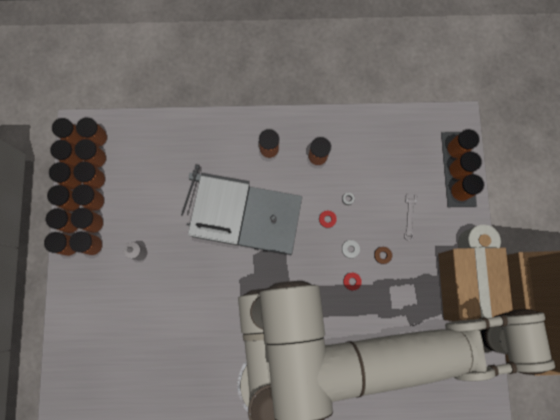

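View pics/side0.png

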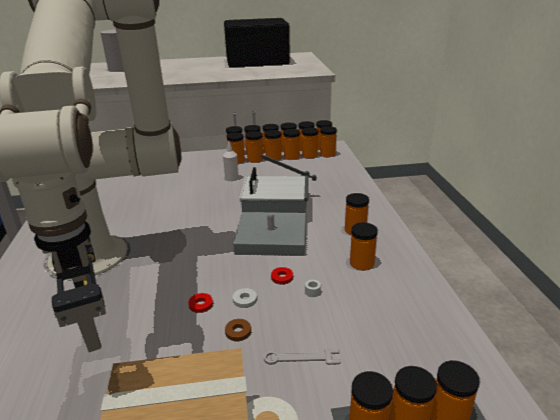

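The top picture shows these ring candidates: light ring (351,249), red rings (328,219) and (352,281), brown ring (383,255), and a small tall light collar (348,198). The spindle is at (273,218), the cover handle at (213,228) and the pointer from about (185,213) to (196,172). The side picture has the light ring at (245,298) and the collar at (313,288). By the description I choose the light ring as the flange, and check it in a close crop.

```bash
python3 - <<'E'
import cv2,numpy as np
t=cv2.imread("pics/top0.png");s=cv2.imread("pics/side0.png")
a=cv2.resize(t[155:300,175:375],None,fx=4,fy=4,interpolation=cv2.INTER_CUBIC)
cv2.imwrite("pics/c_top.png",a)
b=cv2.resize(s[145:320,180:380],None,fx=3.4,fy=3.4,interpolation=cv2.INTER_CUBIC)
cv2.imwrite("pics/c_side.png",b)
E
```

```text
(no output)
```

View pics/c_top.png

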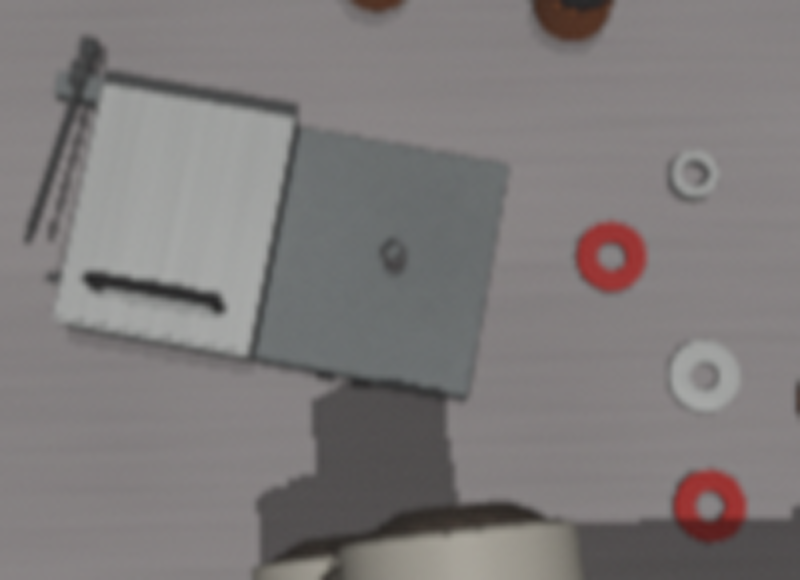

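View pics/c_side.png

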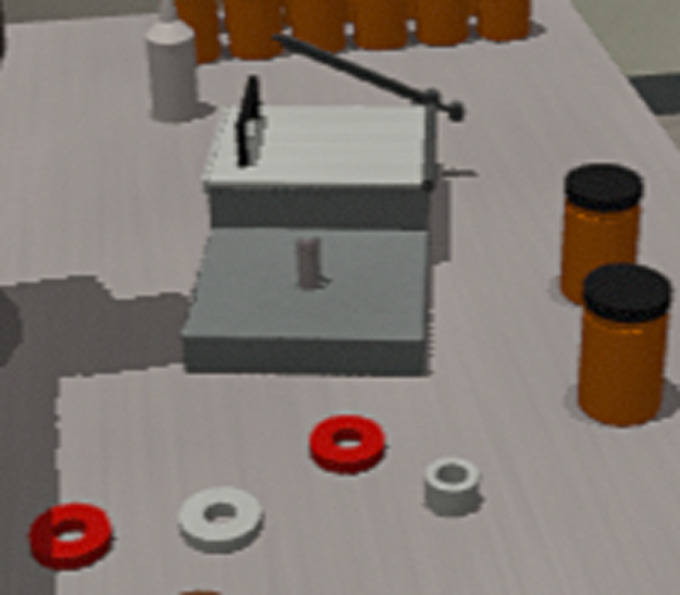

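The crops confirm it: the light ring at side crop (222,518) is low and wide, the collar at (452,487) is tall and narrow, and both reds are look-alikes. Now I measure.

```bash
cat > h.py <<'E'
import numpy as np,cv2,pickle
def ray(c,u,v):
    R,t=np.array(c["R"]),np.array(c["t"]);d=R.T@np.array([(u-c["cx"])/c["fx"],(v-c["cy"])/c["fy"],1.]);return -R.T@t,d/np.linalg.norm(d)
def plane(c,u,v,z):
    o,d=ray(c,u,v);return o+d*(z-o[2])/d[2]
def tri(c1,p1,c2,p2):
    o1,d1=ray(c1,*p1);o2,d2=ray(c2,*p2)
    s=np.linalg.lstsq(np.c_[d1,-d2],o2-o1,rcond=None)[0];a,b=o1+s[0]*d1,o2+s[1]*d2
    return (a+b)/2,np.linalg.norm(a-b)
def proj(c,X):
    p=np.array(c["R"])@X+np.array(c["t"]);return np.array([c["fx"]*p[0]/p[2]+c["cx"],c["fy"]*p[1]/p[2]+c["cy"]])
def blob(c,u,v,r,lo=1):
    "hull centroid of the light neutral blob near (u,v)"
    im=c["pixels"].astype(int);m=((im[...,1]-im[...,2]>=lo)&(im[...,1]>60)).astype(np.uint8)
    w=np.zeros_like(m);w[v-r:v+r,u-r:u+r]=1;m*=w
    k,_=cv2.findContours(m,cv2.RETR_EXTERNAL,cv2.CHAIN_APPROX_NONE);k=max(k,key=cv2.contourArea)
    h=cv2.convexHull(k);M=cv2.moments(h);return (M["m10"]/M["m00"],M["m01"]/M["m00"]),cv2.boundingRect(k)
E
python3 - <<'E'
from h import *
np.set_printoptions(precision=4,suppress=True)
d=pickle.load(open("cams0.pkl","rb"));T,S=d["top"],d["side"]
print("cams",ray(T,0,0)[0],ray(S,0,0)[0])
for n,a,b,h in(("flange",(351,249),(245,298),.014),("collar",(348,198),(313,288),.026)):
    (p,bb),(q,bc)=blob(T,*a,14),blob(S,*b,18)
    print(n,p,bb,q,bc,plane(T,*p,h/2),plane(S,*q,h/2),tri(T,p,S,q))
ct=lambda u,v:((u+.5)/4-.5+175,(v+.5)/4-.5+155)
cs=lambda u,v:((u+.5)/3.4-.5+180,(v+.5)/3.4-.5+145)
for n,u,z in(("bedFR",(510,163),.04),("bedNR",(468,391),.04),("bedFL",(300,125),.04),("covNL",(57,318),.088),("covNR",(252,355),.088),("covFR",(297,113),.088),("covFL",(105,80),.088)):print(n,plane(T,*ct(*u),z))
for n,u,z in(("bedNR",(183,335),.04),("bedFR",(427,335),.04),("bedFL",(430,232),.04),("bedNL",(208,230),.04),("covNR",(205,182),.088),("covFR",(430,182),.088)):print("S",n,plane(S,*cs(*u),z))
print("post",plane(T,*ct(393,256),.065),plane(S,*cs(310,263),.065),tri(T,ct(393,256),S,cs(310,263)))
print("tip",tri(T,ct(28,240),S,cs(278,38)),"hinge end",tri(T,ct(88,48),S,cs(455,110)))
print("handle L/R ends",tri(T,ct(88,277),S,cs(253,80)),tri(T,ct(220,303),S,cs(241,128)))
E
```

```text
cams [ 0.2675 -0.0065  1.6033] [ 0.4105 -1.1539  0.7479]
flange (350.3846801346801, 248.6245791245791) (342, 241, 17, 17) (243.6524064171123, 292.09982174688054) (234, 289, 21, 7) [ 0.4297 -0.2666  0.007 ] [ 0.4303 -0.2447  0.007 ] (array([ 0.429 , -0.264 ,  0.0226]), np.float64(0.001710101642072777))
collar (348.22727272727275, 198.8181818181818) (343, 194, 11, 10) (313.01303538175046, 291.04283054003724) (306, 286, 14, 11) [ 0.5989 -0.2669  0.013 ] [ 0.6002 -0.2769  0.013 ] (array([ 0.6013, -0.2682,  0.0055]), np.float64(0.0016175256263748481))
bedFR [ 0.6084 -0.1089  0.04  ]
bedNR [ 0.4182 -0.0683  0.04  ]
bedFL [0.6449 0.0665 0.04  ]
covNL [0.479  0.2606 0.088 ]
covNR [0.4459 0.1048 0.088 ]
covFR [0.6434 0.0666 0.088 ]
covFL [0.6746 0.2234 0.088 ]
S bedNR [ 0.4166 -0.0683  0.04  ]
S bedFR [ 0.6136 -0.1032  0.04  ]
S bedFL [0.6479 0.0627 0.04  ]
S bedNL [0.4487 0.1029 0.04  ]
S covNR [0.4493 0.1062 0.088 ]
S covFR [0.6489 0.0691 0.088 ]
post [ 0.5274 -0.0092  0.065 ] [ 0.5293 -0.0141  0.065 ] (array([ 0.5288, -0.0092,  0.0619]), np.float64(0.0018933120819912342))
tip (array([0.5337, 0.2723, 0.1524]), np.float64(0.004872108807495131)) hinge end (array([0.7065, 0.2396, 0.0748]), np.float64(0.0013125579332166416))
handle L/R ends (array([0.5057, 0.2294, 0.1292]), np.float64(0.0012884972234179935)) (array([0.4842, 0.1265, 0.1289]), np.float64(0.003569572688591614))
```

```bash
python3 - <<'E'
from h import *
from scipy.optimize import least_squares
np.set_printoptions(precision=4,suppress=True)
d=pickle.load(open("cams0.pkl","rb"));T,S=d["top"],d["side"]
ct=lambda u,v:((u+.5)/4-.5+175,(v+.5)/4-.5+155)
cs=lambda u,v:((u+.5)/3.4-.5+180,(v+.5)/3.4-.5+145)
for n,p,q,h in(("flange",ct(705,376),cs(221,519.5),.014),("collar",ct(694,175),cs(452,487),.026)):
    print(n,plane(T,*p,h/2),plane(S,*q,h/2),tri(T,p,S,q))
B={"bFR":(.1,-.16),"bNR":(-.1,-.16),"bFL":(.1,.02),"bNL":(-.1,.02),"cNL":(-.1,.18),"cNR":(-.1,.02),"cFR":(.1,.02)}
t=[("bFR",.6084,-.1089),("bNR",.4182,-.0683),("cNL",.479,.2606),("cNR",.4459,.1048)]
s=[("bNR",.4166,-.0683),("bFR",.6136,-.1032),("bFL",.6479,.0627),("bNL",.4487,.1029),("cNR",.4493,.1062),("cFR",.6489,.0691)]
def L(p,q):c,s_=np.cos(p[2]),np.sin(p[2]);return np.array([p[0]+c*q[0]-s_*q[1],p[1]+s_*q[0]+c*q[1]])
for n,m in(("T",t),("S",s),("all",t+s)):
    r=least_squares(lambda p:np.concatenate([L(p,B[k])-[x,y] for k,x,y in m]),[.53,.07,-.2])
    print(n,r.x,"spindle",L(r.x,(0,-.08)),"handle",L(r.x,(-.07,.1)),"hinge mid",L(r.x,(.1,.1)),"maxres",abs(r.fun).max())
p=r.x
# pointer tip: point in hinge plane y=.198: intersect each view ray with that vertical plane
ny=np.array([-np.sin(p[2]),np.cos(p[2]),0]);nx=np.array([np.cos(p[2]),np.sin(p[2]),0])
H=np.array([*L(p,(.1,.1)),.084]);P0=H+.098*ny
for n,c,u in(("T",T,ct(28,240)),("S",S,cs(278,38))):
    o,dd=ray(c,*u);X=o+dd*((P0-o)@ny)/(dd@ny);a,b=-(X-P0)@nx,X[2]-.084;print(n,"tip",X,"r",np.hypot(a,b),"ang",np.arctan2(b,a))
a=np.arange(.35,.8,.05)
for x in a: 
    X=P0-.17*np.cos(x)*nx+np.array([0,0,.17*np.sin(x)]);print(x,(proj(S,X)-180+.5-[0,-35])*3.4,(proj(T,X)-[175,155]+.5)*4)
E
```

```text
flange [ 0.4297 -0.2683  0.007 ] [ 0.4312 -0.2656  0.007 ] (array([ 0.4303, -0.2679,  0.0088]), np.float64(0.001654523284484679))
collar [ 0.6004 -0.2667  0.013 ] [ 0.6016 -0.2647  0.013 ] (array([ 0.6007, -0.2665,  0.0144]), np.float64(0.001074896985039399))
T [ 0.5426  0.0671 -0.1902] spindle [ 0.5275 -0.0115] handle [0.4928 0.1785] hinge mid [0.6597 0.1464] maxres 0.003996239095305665
S [ 0.545   0.0675 -0.1894] spindle [ 0.53   -0.0111] handle [0.4951 0.1789] hinge mid [0.6621 0.1469] maxres 0.005637056621759229
all [ 0.5441  0.0674 -0.189 ] spindle [ 0.529  -0.0112] handle [0.4941 0.1787] hinge mid [0.6611 0.1468] maxres 0.005512352384835453
T tip [0.5305 0.2715 0.1561] r 0.1679137150770197 ang 0.4436121270553752
S tip [0.5359 0.2705 0.1536] r 0.1618842173373265 ang 0.4441546164178036
0.35 [265.2973  49.1891] [ 29.7839 253.6524]
0.39999999999999997 [268.0782  41.712 ] [ 28.6593 248.013 ]
0.44999999999999996 [271.28    34.3514] [ 27.6671 241.8612]
0.49999999999999994 [274.8979  27.1277] [ 26.8121 235.2081]
0.5499999999999999 [278.9253  20.0611] [ 26.0989 228.067 ]
0.5999999999999999 [283.3547  13.1718] [ 25.5315 220.4535]
0.6499999999999999 [288.177    6.4797] [ 25.1137 212.3853]
0.7 [293.382    0.0045] [ 24.8485 203.8822]
0.7499999999999999 [298.9583  -6.2348] [ 24.7386 194.9661]
```

```bash
cat > m.py <<'E'
import numpy as np
from scipy.spatial.transform import Rotation as Ro
from workcell import bot
def down(phi):
    y=np.array([np.cos(phi),np.sin(phi),0]);z=np.array([0,0,-1.]);return Ro.from_matrix(np.c_[np.cross(y,z),y,z]).as_rotvec()
def best(pos,phi):
    "of the two half-turn twins, the one with the smaller last joint"
    o=[(abs(q[5]),k) for k in(0,1) for q in[bot.inverse_kinematics(list(pos),list(down(phi+k*np.pi)))] if q is not None]
    return down(phi+min(o)[1]*np.pi)
def go(pos,phi):
    r=best(pos,phi);bot.goto(list(pos),list(r));return r
def st(*a):print(*a,"t",round(bot.current_clock(),2),"p",np.round(bot.current_ee_pos(),4),"F",np.round(bot.current_contact_force(),2),"op",round(bot.current_opening(),3),"g",round(bot.current_grip_force(),2))
def pick(x,y,z,op,phi):
    go((x,y,.13),phi);bot.set_gripper(op,5);bot.line_to([x,y,z],max_speed=.12);bot.set_gripper(0,5);st("squeeze1")
    bot.set_gripper(op);bot.line_to([x,y,z+.035],max_speed=.15);go((x,y,z+.035),phi+np.pi/2)
    bot.line_to([x,y,z],max_speed=.12);bot.set_gripper(0,20);st("grip");bot.line_to([x,y,.18],max_speed=.2);st("lifted")
def look(k):
    import cv2,pickle
    d={n:bot.read_camera(n) for n in("top","side")};pickle.dump(d,open(f"cams{k}.pkl","wb"))
    for n in d:cv2.imwrite(f"pics/{n}{k}.png",d[n]["pixels"])
    return d
E
python3 - <<'E'
from m import *
import cv2
pick(.4303,-.2672,.004,.85,0)
S=(.5288,-.0103)
go((*S,.18),-.19);bot.line_to([*S,.112],max_speed=.15);st("above")
d=look(1)
a=cv2.resize(d["top"]["pixels"][150:290,195:345],None,fx=2.6,fy=2.6,interpolation=cv2.INTER_CUBIC)
b=cv2.resize(d["side"]["pixels"][145:285,190:340],None,fx=2.6,fy=2.6,interpolation=cv2.INTER_CUBIC)
cv2.imwrite("pics/c1.png",np.hstack([a,b]))
E
```

```text
squeeze1 t 3.57 p [ 0.4305 -0.2675  0.0045] F [-1.31  0.43  3.24] op 0.658 g 5.0
grip t 6.67 p [ 0.4308 -0.2677  0.0048] F [-0.55  0.6   3.68] op 0.639 g 20.0
lifted t 7.7 p [ 0.4295 -0.2664  0.1784] F [-0.12 -0.17 -1.73] op 0.639 g 20.0
above t 9.37 p [ 0.5292 -0.011   0.1126] F [ 0.13 -0.35 -1.26] op 0.641 g 20.0
```

View pics/c1.png

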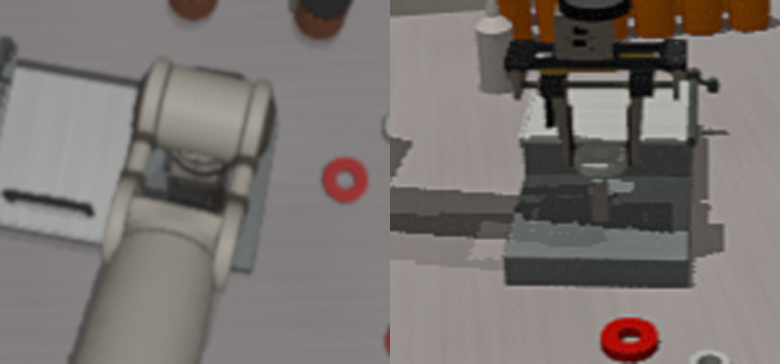

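The side view shows the ring gripped level at (602,155), directly over the post at (600,200). The top view is blocked by the arm. I descend in steps, watching the force.

```bash
cat >> m.py <<'E'
def lower(x,y,zs,fmax=12):
    for z in zs:
        bot.line_to([x,y,z],max_speed=.06);F=np.array(bot.current_contact_force());st("z",z)
        if np.linalg.norm(F)>fmax: print("STOP");return False
    return True
E
python3 - <<'E'
from m import *
S=(.5288,-.0103)
print(lower(*S,[.100,.094,.088,.08,.06,.049]))
E
```

```text
z 0.1 t 9.82 p [ 0.5284 -0.0101  0.0995] F [ 0.93  0.55 -0.39] op 0.637 g 20.0
z 0.094 t 10.07 p [ 0.5284 -0.0102  0.0935] F [ 0.15  0.   -0.68] op 0.638 g 20.0
z 0.088 t 10.32 p [ 0.5284 -0.0102  0.0874] F [ 0.6   0.27 -1.36] op 0.637 g 20.0
z 0.08 t 10.6 p [ 0.5285 -0.0102  0.0794] F [ 0.15  0.08 -0.88] op 0.637 g 20.0
z 0.06 t 11.08 p [ 0.5289 -0.0103  0.0596] F [-0.37  0.74 -0.61] op 0.635 g 20.0
z 0.049 t 11.42 p [ 0.529  -0.0104  0.0488] F [-0.39  0.   -1.72] op 0.64 g 20.0
True
```

```bash
python3 - <<'E'
from m import *
import cv2
S=(.5288,-.0103)
lower(*S,[.0445])
bot.set_gripper(.85,5);bot.hold(.3);st("open");bot.line_to([*S,.19],max_speed=.2)
pick(.6007,-.2662,.006,.75,0)
d=look(2)
a=cv2.resize(d["top"]["pixels"][150:290,195:365],None,fx=2.3,fy=2.3,interpolation=cv2.INTER_CUBIC)
b=cv2.resize(d["side"]["pixels"][145:285,190:360],None,fx=2.3,fy=2.3,interpolation=cv2.INTER_CUBIC)
cv2.imwrite("pics/c2.png",np.hstack([a,b]))
E
```

```text
z 0.0445 t 11.67 p [ 0.5291 -0.0103  0.0447] F [-1.71  0.36  2.  ] op 0.643 g 20.0
open t 12.44 p [ 0.5288 -0.0103  0.0445] F [ 0.41 -0.92  0.55] op 0.85 g 0.0
squeeze1 t 16.44 p [ 0.6007 -0.2663  0.0062] F [-0.45 -0.08  1.31] op 0.437 g 5.0
grip t 19.82 p [ 0.601  -0.2664  0.0065] F [0.11 0.19 3.12] op 0.425 g 20.0
lifted t 20.83 p [ 0.5998 -0.2656  0.1781] F [-0.76  0.36 -1.39] op 0.423 g 20.0
```

View pics/c2.png

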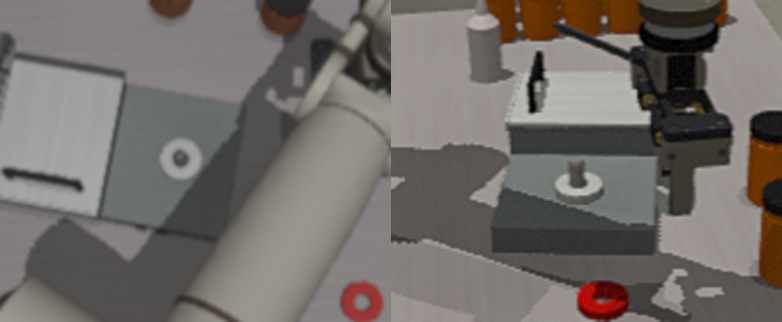

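The flange lies flat on the bed around the post, at top crop (181,158) and side crop (579,186), and the collar is gripped (39 mm). Now I place the collar.

```bash
python3 - <<'E'
from m import *
import cv2
S=(.5288,-.0103)
go((*S,.18),-.19);bot.line_to([*S,.112],max_speed=.15)
if lower(*S,[.102,.096,.090,.082,.07,.064,.0605]):
    bot.set_gripper(.75,5);bot.hold(.3);st("open");bot.line_to([*S,.2],max_speed=.2)
    q=bot.inverse_kinematics([.4941,.1787,.2],list(down(-.19)));print(q)
    go((.45,.1787-.25,.26),-.19)
    d=look(3)
    a=cv2.resize(d["top"]["pixels"][150:290,165:335],None,fx=2.3,fy=2.3,interpolation=cv2.INTER_CUBIC)
    b=cv2.resize(d["side"]["pixels"][145:285,190:360],None,fx=2.3,fy=2.3,interpolation=cv2.INTER_CUBIC)
    cv2.imwrite("pics/c3.png",np.hstack([a,b]));st()
E
```

```text
z 0.102 t 22.88 p [ 0.5287 -0.0103  0.102 ] F [0.27 0.07 0.86] op 0.422 g 20.0
z 0.096 t 23.13 p [ 0.5284 -0.0102  0.0956] F [-0.26 -0.75 -0.5 ] op 0.422 g 20.0
z 0.09 t 23.38 p [ 0.5284 -0.0102  0.0895] F [-0.18  0.1  -0.08] op 0.43 g 20.0
z 0.082 t 23.67 p [ 0.5285 -0.0102  0.0814] F [ 0.43 -0.74 -0.19] op 0.429 g 20.0
z 0.07 t 24.02 p [ 0.5288 -0.0103  0.0695] F [-0.42 -0.23  0.15] op 0.427 g 20.0
z 0.064 t 24.27 p [ 0.529  -0.0103  0.0639] F [-0.33  0.04 -0.07] op 0.426 g 20.0
z 0.0605 t 24.52 p [ 0.529  -0.0104  0.0605] F [-0.56  0.33 -1.21] op 0.426 g 20.0
open t 25.42 p [ 0.5288 -0.0103  0.0605] F [0.37 0.08 0.52] op 0.751 g 0.0
[ 1.16805276e-01  4.11571417e-02  1.75255189e+00 -4.44089210e-16
  1.34788362e+00  3.06805276e-01]
t 26.91 p [ 0.4499 -0.0704  0.2581] F [-0.02  0.15  0.03] op 0.745 g 0.0
```

View pics/c3.png

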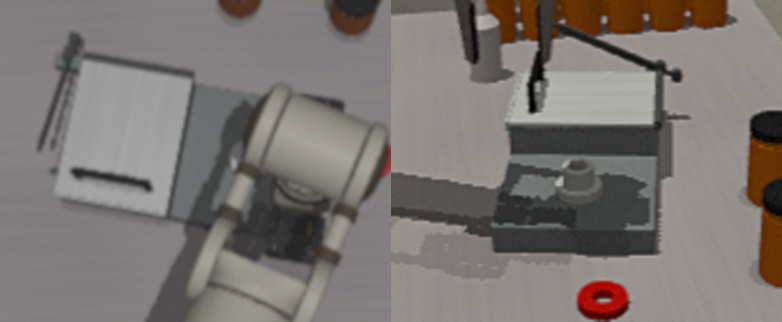

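The side view shows the collar seated on the flange at (579,178), with about 10 mm of post showing. Next I refine the pointer angle from its bar's centreline in the first pictures.

```bash
python3 - <<'E'
from h import *
d=pickle.load(open("cams0.pkl","rb"))
p=[.5441,.0674,-.189];nx=np.array([np.cos(p[2]),np.sin(p[2]),0]);ny=np.array([-nx[1],nx[0],0]);H=np.array([.6611,.1468,.084]);P0=H+.095*ny
ct=lambda u,v:((u+.5)/4-.5+175,(v+.5)/4-.5+155)
cs=lambda u,v:((u+.5)/3.4-.5+180,(v+.5)/3.4-.5+145)
for n,a,b in(("side",cs(285,41),cs(415,92)),("top",ct(30,232),ct(65,130))):
    c=d[n];g=cv2.cvtColor(c["pixels"],cv2.COLOR_BGR2GRAY).astype(float);a,b=np.array(a),np.array(b);t=(b-a)/np.linalg.norm(b-a);m=np.array([-t[1],t[0]])
    q=[]
    for s in np.linspace(0,1,25):
        o=np.arange(-4,4.1,.25);P=(a+s*(b-a)+o[:,None]*m).astype(np.float32)
        v=cv2.remap(g.astype(np.float32),P[:,0],P[:,1],cv2.INTER_LINEAR).ravel() if 0 else cv2.remap(g.astype(np.float32),P[:,:1],P[:,1:],cv2.INTER_LINEAR).ravel()
        w=np.clip(np.median(v)-15-v,0,None)
        if w.sum()<1:continue
        uv=a+s*(b-a)+(w@o/w.sum())*m;o_,dd=ray(c,*uv);X=o_+dd*((P0-o_)@ny)/(dd@ny);q.append((-(X-P0)@nx,X[2]-.084))
    q=np.array(q);k=np.polyfit(q[:,0],q[:,1],1);print(n,len(q),"slope ang",np.arctan(k[0]),"offset",k[1],"radial ang",np.round(np.arctan2(q[::4,1],q[::4,0]),3),np.round(q[::4,0],3))
E
```

```text
side 25 slope ang 0.42661020114913023 offset 0.0037406739596292232 radial ang [0.442 0.455 0.46  0.471 0.487 0.518 0.613] [0.14  0.119 0.098 0.077 0.056 0.034 0.013]
top 25 slope ang 0.46473805358319586 offset 0.010089541467266948 radial ang [0.516 0.525 0.533 0.54  0.553 0.571 0.604] [0.147 0.132 0.117 0.102 0.086 0.07  0.055]
```

```bash
cat >> m.py <<'E'
H=np.array([.6611,.1468,.084]);nx=np.array([np.cos(-.189),np.sin(-.189),0]);ez=np.array([0,0,1.])
def handle(th,zoff):
    c,s=np.cos(th),np.sin(th);return H+(-.17*c+.044*s)*nx+(.17*s+.044*c+zoff)*ez
def angle():
    "cover angle from the TCP, by direction of the bar seen from the hinge"
    v=np.array(bot.current_ee_pos())-H+[0,0,.019];return np.arctan2(v[2],-v@nx)-np.arctan2(.044,.17),np.hypot(v[2],v@nx)
E
python3 - <<'E'
from m import *
import cv2
h=handle(0,-.019);print(h)
bot.set_gripper(.5,5);r=go(h+[0,0,.09],-.189);bot.line_to(list(h),max_speed=.12);st("at")
bot.set_gripper(0,35);st("gripped",angle())
for th in np.arange(.055,.441,.055):
    bot.line_to(list(handle(th,-.019)),max_speed=.06)
    F=np.linalg.norm(bot.current_contact_force())
    if F>40:print("STOP",th);break
    if abs(th-.11)<.01: st(th,angle())
bot.hold(.3);st("end",angle())
d=look(4)
a=cv2.resize(d["top"]["pixels"][130:270,165:335],None,fx=2.3,fy=2.3,interpolation=cv2.INTER_CUBIC)
b=cv2.resize(d["side"]["pixels"][125:265,190:360],None,fx=2.3,fy=2.3,interpolation=cv2.INTER_CUBIC)
cv2.imwrite("pics/c4.png",np.hstack([a,b]))
E
```

```text
[0.49412726 0.17873906 0.109     ]
at t 29.34 p [0.4948 0.1787 0.1098] F [-0.39 -0.26 -0.48] op 0.5 g 0.0
gripped (np.float64(0.0008651927820764183), np.float64(0.1755044634193813)) t 29.97 p [0.4943 0.1788 0.1091] F [0.6  0.23 0.05] op 0.116 g 34.99
0.11 (np.float64(0.10653207343699572), np.float64(0.17571626567811385)) t 30.58 p [0.4995 0.1776 0.1269] F [ 3.03  0.06 -7.06] op 0.118 g 35.03
end (np.float64(0.4392382397492403), np.float64(0.17708482119998464)) t 32.73 p [0.5272 0.172  0.1781] F [-9.95 -0.95  1.01] op 0.12 g 35.0
```

View pics/c4.png

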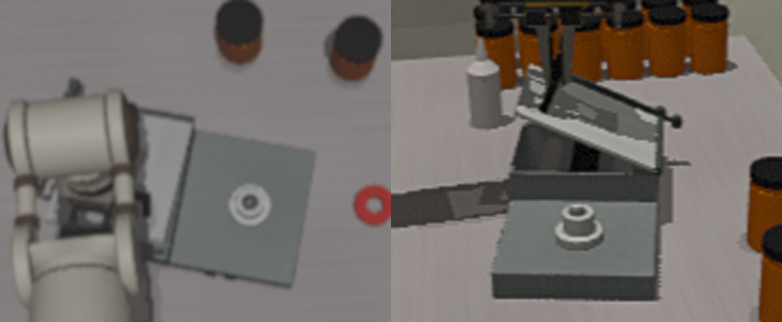

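The side view shows the rings still home at (577,228). The cover is open with its far edge along the pointer line from (560,75) to (675,120). I check the angle by zooming in with the predicted pin and tip drawn on.

```bash
python3 - <<'E'
from h import *
d=pickle.load(open("cams4.pkl","rb"))["side"]
nx=np.array([np.cos(-.189),np.sin(-.189),0]);ny=np.array([-nx[1],nx[0],0]);H=np.array([.6611,.1468,.084]);ez=np.array([0,0,1.])
def P(th,x,y,z):c,s=np.cos(th),np.sin(th);return H+(x*c+z*s)*nx+y*ny+(-x*s+z*c)*ez
b=cv2.resize(d["pixels"][140:210,235:335],None,fx=8,fy=8,interpolation=cv2.INTER_CUBIC)
for th,col in((.40,(255,0,0)),(.44,(0,255,0)),(.48,(0,0,255))):
    for X in((-.2,-.08,.004),(-.2,.08,.004),(-.17,.095,0),(0,-.08,.004)):
        u=(proj(d,P(th,*X))-[235,140]+.5)*8-.5;cv2.circle(b,tuple(int(round(i)) for i in u),3,col,-1)
cv2.imwrite("pics/c5.png",b)
E
```

```text
(no output)
```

View pics/c5.png

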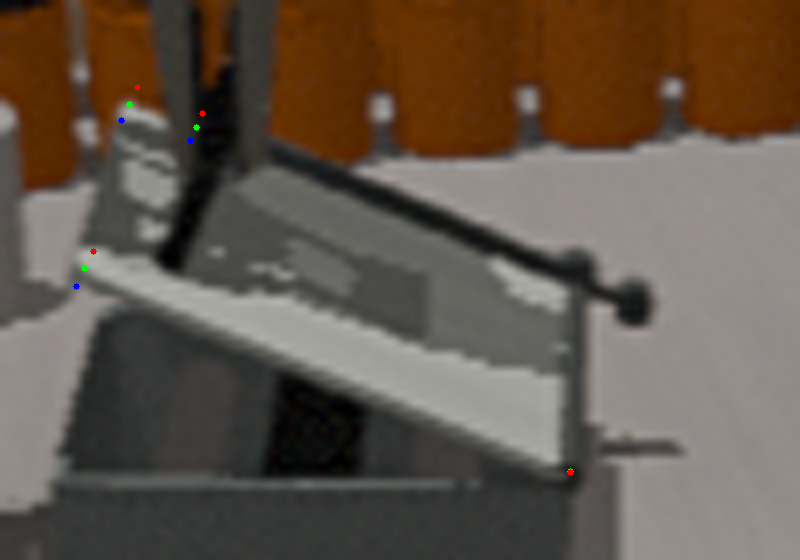

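The overlay puts the cover corners at (82,252) and (125,102), which means about 0.45 rad. The pointer measured about 0.43–0.44 in the same camera. That is about 3 mm at the pin, well inside the 13 mm limit.

```bash
python3 - <<'E'
from m import *
bot.hold(.5);st(angle(),np.abs(bot.current_joint_vel()).max());print(bot.job_done())
E
```

```text
(np.float64(0.43947409426679246), np.float64(0.1770791361529069)) 0.0009851146911819385 t 33.33 p [0.5272 0.172  0.1781] F [-10.1   -0.67   0.83] op 0.12 g 35.0
the job is handed in; nothing more can be done
None
```

I handed the job in at 33.3 s with both rings home on the spindle, flat ring below the collar, and the cover held steady at about 0.44 rad with its pin an estimated 3 mm from the pointer tip; the judge's verdict was not shown.

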